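Hold the light box shutter half open

ROBOT

A 7-joint arm with a two-finger parallel gripper is mounted at the origin on a cart in front of the work surface, level with it; the furniture and walls round the work are solid. World frame = base frame: x ahead of the robot, y to its left, z up, the work surface at z = 0. Lengths are in m, angles in rad, forces in N, time in s.
With the tool pointing down it reaches from about 0.4 to 0.875 m from the base axis. Payload 19.3 kg.
Tool frame: the origin (TCP) lies midway between the tips of the shut fingers; the grasp point (between the pads) lies 19 mm behind it; z points along the fingers, y is the line along which they close (so a half turn about z gives the same grasp; the last joint's range is limited). The gripper opens to 85 mm and grips with 20 to 120 N. Pads are 22 mm wide; open, the fingers measure 114 mm over their backs; the gripper's body (76 mm by 85 mm) begins 54 mm behind the grasp point. The pads swing forward as they close: fully open they stand 13 mm farther back than shut.
Start: joints at [1.145, 0.521, -0.036, 1.599, 0.021, 1.021, -0.113], TCP at [0.218, -0.586, 0.231] pointing down, gripper open.
Joint ranges: [-2.91, 2.91], [-0.3, 2.13], [-1.5, 1.42], [0.17, 2.43], [-1.26, 4.41], [0.16, 1.93], [-2.52, 2.52]. Speed limits (rad/s): [1.89, 1.89, 2.39, 2.39, 3.01, 3.01, 3.01].

INTERFACE

Orientations are given as [roll, pitch, yaw] about the fixed x, y, z axes, in that order (R = Rz(yaw) Ry(pitch) Rx(roll)).
In Python, from workcell import bot gives the robot as it stands.
- The arm moves only by the tool move_arm, never from a script. Its argument "moves" is a list that holds one entry, the list of rows, each a list of 7 numbers: the opening, from 0 (shut) to 1 (fully open), then the shift along the tool's x, y, z in units of 1000 mm (1.0 is 1000 mm), then the turn, a rotation vector about the tool's x, y, z in units of 2 pi rad (1.0 is 2 pi rad). A call has 1 to 5 rows; each row is the pose to reach, as a shift and turn from the pose commanded when the call began, along the tool's axes at that moment, turning the shorter way round; what a row does not reach only later rows make up. A row lasts 1/10 s, in which the tool goes at most 50 mm and 8.59 degrees, less where a joint would pass 70% of its speed; a pose out of reach is approached as far as the arm can. A call with a number of a shift or a turn outside -1 to 1 is refused whole. A call with a gripper value outside its range is refused whole. The fingers move at their own pace and stop on an object; "force" is the grip in N (left out, the last holds). Time passes only in rows, so rows that repeat a pose let the fingers close. It gives the time, the measured TCP pose, the force, the opening and the grip force at its end, in the units of the state.
- bot.observe(): the state, without advancing time (a new reading comes with each control period).
- bot.grab_frame(name): name is "side" or "top"; returns the picture (400x640x3 uint8, red, green, blue); there is no depth.
- bot.camera_params(name): a dict with "vertical_fov" (degrees; the focal length in pixels is half the picture's height over the tangent of half this angle, whatever the lens; pixels are square), "cx", "cy" (the principal point, pixels), "D" ([k1, k2, p1, p2, k3] as OpenCV has them; the pictures are not rectified), "R" (3x3) and "t" (3): a world point X has camera coordinates R X + t. Camera axes: x right, y down, z forward; pixel columns grow to the right and rows downward; lengths in m; the calibration is good to about 2 mm. A picture is of the moment at which its call begins. camera_params takes no time and is no camera call.
- bot.job_done(): hands the job in; it is judged then, once.
The state is a dict: "clock": time; "qpos": joint angles; "qd": joint speeds; "joint_efforts": joint torques, N m; "position": TCP position; "tool_rot": TCP orientation; "force": force on the tool from outside, world axes, zero at the start; "moment": the same for the moment, N m; "grip_width": finger opening in m; "finger_force": force on a finger pad.
Only numpy, scipy, OpenCV 4.12 (cv2) and the standard library are available. Lean on these libraries where they do the work, as an engineer would, in place of code of your own. Each camera call takes 0.05 s, during which the arm holds its last target. There are 200 camera calls.

TASK

First lift the small dropper bottle out of the track of the light box and stand it upright on the bare worktop, clear of the box, while the shutter stays shut. Then take the sprung shutter by its upright tab, slide it against its spring to half travel (the tab level with the long middle pair of index ribs, half of the round window uncovered) and finish while holding it there: do not let go, or it springs shut. Leave the staining jar, the timer and the tally counter where they are.

Things in the scene. Friction and masses are not known exactly. Their poses are not given: they have to be found in the camera images.
- light_box: Grey light box, fixed, 110 mm (x) by 196 mm (y); metal deck 40 mm above the worktop. Origin: centre of underside; y: the way the shutter opens; z up. On the deck: 2 rails along y, 10 mm high, at x = +-36.5 mm (29.5 mm free each side of the middle); spring housing y -96 to -64 mm and slotted end bridge y 64 to 94 mm, both 18 mm high; round 50 mm window at y = -32 mm under the shut shutter.
- shutter (a joint): Shutter travel, m: 0 shut, 0.060 fully open (to the box's +y), 0.030 half. Steel plate 62 mm wide, 80 mm long, 4 mm thick, 1 mm over the deck; when shut it covers box y = -62 to 18 mm. The spring pulls it shut: 2.4 N when shut, rising 0.2 N per mm to 8.4 N at half and 14.4 N fully open.
- shutter_tab (a point): Upright black finger tab fixed on the middle of the shutter plate, 10 mm thick along the slide direction, 36 mm wide across it, 38 mm tall. This point: centre of its foot, 45 mm above the worktop. Axes as the box's (y = opening direction). Pinch it from above across its 10 mm, or push it to +y.
- half_mark (a point): Point fixed on the box where the tab's point stands at half travel: box x = 0, y = 8 mm, 45 mm above the worktop. Pairs of index ribs on the deck outside the rails mark the tab's place when shut (y = -22 mm), half (y = 8 mm, the longest ribs) and fully open (y = 38 mm).
- oil_bottle: Small round brown dropper bottle with black cap, 29 mm in diameter up to 49 mm height, 78 mm tall in all, about 0.05 kg, loose. Origin: centre of its underside; z up. It starts upright on the deck between the rails, between the shutter's front edge and the end bridge, and blocks the shutter.
- staining_jar: Bystander: glass staining jar with lid, 48 x 58 mm, 112 mm tall, loose. Origin: centre of its underside.
- timer: Bystander: flat white timer, 62 x 66 mm, 18 mm tall, loose. Origin: centre of its underside.
- tally_counter: Bystander: round hand tally counter, 51 x 56 mm, 23 mm tall, loose. Origin: centre of its underside.
Things that resemble listed ones, but are neither listed nor needed, are in the scene too. Leave any green look-alike of the light_box alone. Leave any red look-alike of the oil_bottle alone.

How it is judged:
By the outcome, as a careful person would: the job done as asked, in the order asked, and still so for the second after the job is handed in, while the arm keeps its last pose, push and grip.
It also fails if it takes over 48 s, if anything falls off the work surface, if the arm or the gripper's body presses on something with over 40 N, if the wrist force passes 120 N, or if a joint passes its speed limit or range.

## Working session

There is one attempt and no reset: what is moved stays moved. The work goes in short steps, Python scripts to look and compute and a tool call to move; the robot and the scene stay as the last step left them, time stands still between calls to the robot, and variables do not carry over. Pictures are saved under pics/ and viewed, at most 10 in all, crops included, and the job is handed in when it is done.

Besides the shell and the picture viewer there is one more tool, called after "Request:" as a command line: name --argument value ..., lists and objects as JSON in quotes. move_arm: Moves the arm, as the interface text tells. Shifts and turns lie within -1 to 1; 1 stands for 1000 mm of shift or 2 pi rad of turn. Its arguments: {"type":"object","properties":{"moves":{"type":"array"},"force":{"type":"number"}},"required":["moves"]}

```bash
mkdir -p pics; ls; python3 - <<'E'
from workcell import bot
import cv2
o=bot.observe();print(o)
for n in("side","top"):
    f=bot.grab_frame(n);cv2.imwrite(f"pics/{n}0.png",f[:,:,::-1]);print(n,bot.camera_params(n))
E
```

```text
pics
{'clock': 0.0, 'qpos': array([ 1.14480402,  0.52201484, -0.03635368,  1.60000567,  0.02122287,
        1.02107861, -0.11282161]), 'qd': array([ 4.47888651e-04, -1.35395775e-04, -1.60496362e-04, -3.04481019e-05,
        8.92786060e-04, -9.94107112e-05,  1.25518846e-03]), 'joint_efforts': array([ 6.44838528e-04, -9.27101684e+01,  1.98048681e+00, -3.69917822e+01,
        1.79089140e-02,  8.32778140e-03,  7.61178853e-06]), 'position': array([ 0.21756668, -0.58555468,  0.23072576]), 'tool_rot': array([-3.14047526e+00,  8.57414311e-05,  3.55795476e-01]), 'force': array([ 0.05995003, -0.88944109,  0.47632199]), 'moment': array([-0.02561353,  0.01076118, -0.02533204]), 'finger_force': 0.0, 'grip_width': 0.08524682445100083}
side {'vertical_fov': 47.696668039961125, 'cx': 323.66593746283485, 'cy': 197.01061391293896, 'D': array([0.03627937, 0.        , 0.        , 0.        , 0.        ]), 'R': array([[ 0.98578991, -0.16697181, -0.01840295],
       [-0.10873736, -0.5507692 , -0.82754425],
       [ 0.12804079,  0.81778586, -0.56109879]]), 't': array([-0.55904489,  0.14560697,  1.29968435])}
top {'vertical_fov': 50.870096083110184, 'cx': 323.0373646698167, 'cy': 200.2173781350414, 'D': array([-0.0011437,  0.       ,  0.       ,  0.       ,  0.       ]), 'R': array([[ 0.0057583 , -0.99988366,  0.01412495],
       [-0.98908557, -0.00777465, -0.14713695],
       [ 0.14722965, -0.01312353, -0.98901527]]), 't': array([0.04019495, 0.55715605, 1.38858875])}
```

View pics/top0.png

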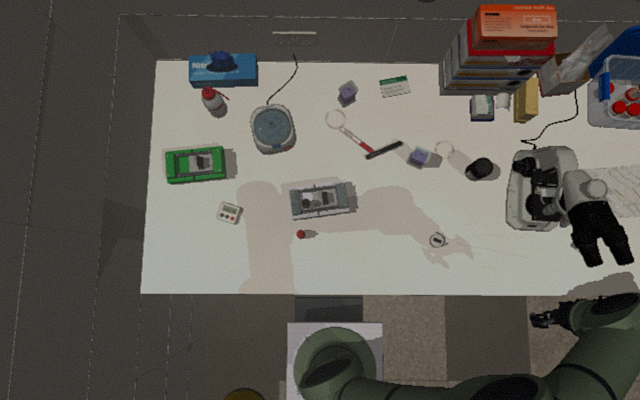

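View pics/side0.png

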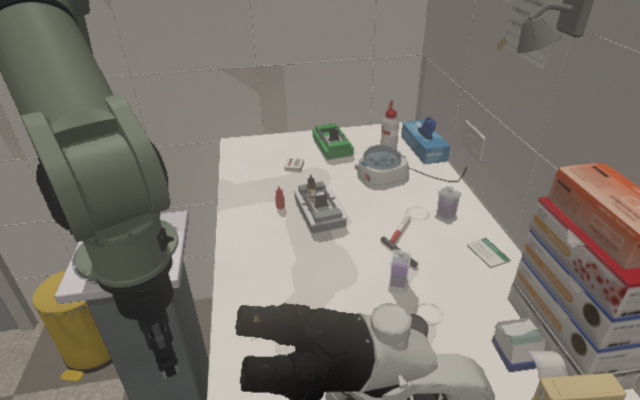

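The grey light box is at top (322,201) and side (320,206), and the green look-alike is at top (195,163). The red bottle look-alike is at top (303,234) and side (280,198). The timer is at top (229,212), the tally counter at top (437,240). Next, close crops of the grey box in both views.

```bash
python3 - <<'E'
import cv2,numpy as np
a=cv2.imread("pics/top0.png")[170:250,270:370];b=cv2.imread("pics/side0.png")[165:245,270:370]
r=lambda i:cv2.resize(i,None,fx=6,fy=6,interpolation=cv2.INTER_CUBIC)[:, :]
a=cv2.resize(a,(700,560),interpolation=cv2.INTER_CUBIC);b=cv2.resize(b,(700,560),interpolation=cv2.INTER_CUBIC)
cv2.imwrite("pics/c_top.png",a);cv2.imwrite("pics/c_side.png",b)
E
```

```text
(no output)
```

View pics/c_top.png

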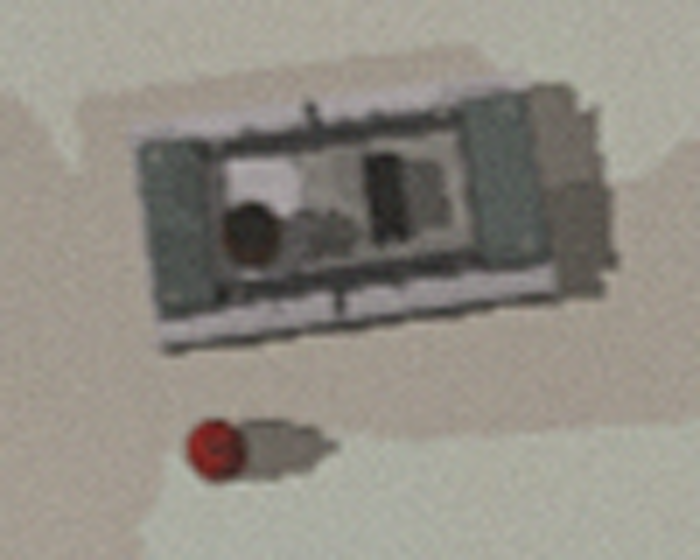

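View pics/c_side.png

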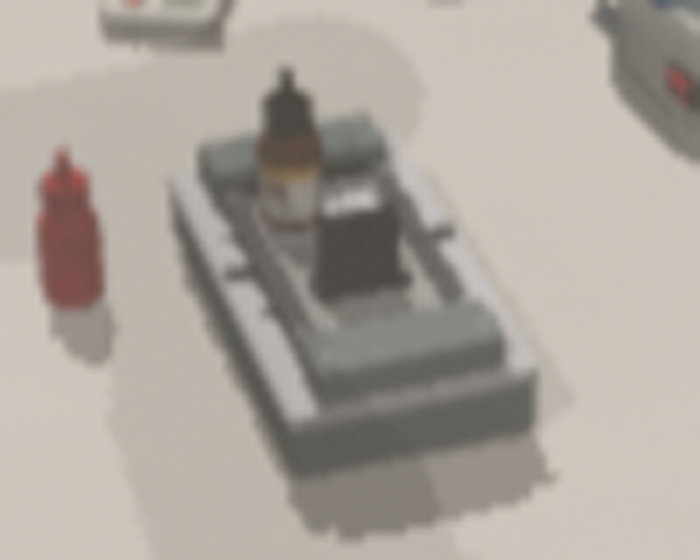

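The grey box shows the brown bottle with black cap in its track at top px (306,203), side px (311,186). The black tab is at top px (325,198), side px (321,200), and the long half ribs are at top px (314.5,186) and (319,213). Candidates for the bottle are brown at top (306,203) and red at (301,234); I choose the brown one. Candidates for the box are grey at (322,201) and green at (195,163); I choose the grey one. Next I cast rays.

```bash
cat > h.py <<'E'
import numpy as np,cv2
from workcell import bot
def ray(n,u,v):
    p=bot.camera_params(n);f=200/np.tan(np.radians(p["vertical_fov"]/2))
    K=np.array([[f,0,p["cx"]],[0,f,p["cy"]],[0,0,1]])
    x=cv2.undistortPoints(np.array([[[u,v]]],float),K,p["D"])[0,0]
    R=np.array(p["R"]);return -R.T@p["t"],R.T@np.array([x[0],x[1],1])
def plane(n,u,v,z):
    c,d=ray(n,u,v);return c+d*(z-c[2])/d[2]
def tri(a,b):
    (c,d),(e,g)=ray("top",*a),ray("side",*b)
    s=np.linalg.lstsq(np.c_[d,-g],e-c,rcond=None)[0];p,q=c+s[0]*d,e+s[1]*g
    return (p+q)/2,np.linalg.norm(p-q)
E
python3 - <<'E'
from h import *
np.set_printoptions(precision=4,suppress=True)
T=lambda x,y:(270+x/7-.43,170+y/7-.43)
S=lambda x,y:(270+x/7-.43,165+y/7-.43)
for n,z,p in [("TL",.04,(135,133)),("TR",.04,(522,80)),("BL",.04,(163,340)),("BR",.04,(556,292)),
 ("rib1",.04,(311,103)),("rib2",.04,(342,313)),("tabtop",.083,(383,197)),("tabT",.083,(379,152)),("tabB",.083,(387,243)),("bottle",.089,(252,234)),("bottletip",.118,(249,226)),
 ("brU",.058,(140,147)),("brU2",.058,(205,140)),("brL",.058,(158,315)),("brL2",.058,(215,303)),("hoU",.058,(465,98)),("hoU2",.058,(526,92)),("hoL",.058,(480,265)),("hoL2",.058,(550,257)),("red",.049,(216,448))]:
    print(n,plane("top",*T(*p),z)[:2])
print("side")
for n,z,p in [("rib1",.04,(445,232)),("rib2",.04,(235,274)),("tabtop",.083,(357,200)),("tip",.118,(286,72)),("L",.04,(173,180)),("R",.04,(535,378)),("near",.04,(295,428)),("far",.04,(378,135))]:
    print(n,plane("side",*S(*p),z)[:2])
print(tri(T(383,197),S(357,200)),tri(T(249,226),S(286,75)))
# jar/timer/tally
for n,z,p in [("timer",.018,(229,212)),("tally",.023,(437,240)),("jar1",.11,(420,154)),("jar2",.11,(347,90))]: print(n,plane("top",*p,z)[:2])
E
```

```text
TL [0.5963 0.1608]
TR [ 0.6242 -0.028 ]
BL [0.495  0.1455]
BR [ 0.5198 -0.0443]
rib1 [0.6119 0.0752]
rib2 [0.5088 0.0593]
tabtop [0.559  0.0405]
tabT [0.5805 0.0425]
tabB [0.5371 0.0385]
bottle [0.54   0.1018]
bottletip [0.5396 0.1024]
brU [0.5863 0.1571]
brU2 [0.5899 0.1259]
brL [0.5051 0.1471]
brL2 [0.511 0.12 ]
hoU [0.6116 0.0007]
hoU2 [ 0.6148 -0.0287]
hoL [ 0.5303 -0.0066]
hoL2 [ 0.5344 -0.0401]
red [0.4425 0.1189]
side
rib1 [0.6115 0.0795]
rib2 [0.5146 0.0651]
tabtop [0.5674 0.0488]
tip [0.5455 0.1027]
L [0.4964 0.1457]
R [ 0.6285 -0.0348]
near [ 0.5245 -0.0495]
far [0.5955 0.1653]
(array([0.5622, 0.0404, 0.0882]), np.float64(0.007977643793546457)) (array([0.5427, 0.1024, 0.1163]), np.float64(0.005554929109738017))
timer [0.5169 0.366 ]
tally [ 0.4255 -0.3454]
jar1 [ 0.7032 -0.274 ]
jar2 [ 0.9225 -0.0336]
```

```bash
cat >> h.py <<'E'
from scipy.spatial.transform import Rotation as Ro
def go(pos,yaw):
    o=bot.observe();R=Ro.from_euler("xyz",o["tool_rot"]);G=Ro.from_euler("xyz",[np.pi,0,np.radians(yaw)])
    np.set_printoptions(precision=4,suppress=True)
    print("t",o["clock"],o["position"],o["tool_rot"],"shift",R.inv().apply(np.array(pos)-o["position"]),"turn",(R.inv()*G).as_rotvec()/2/np.pi)
E
python3 -c "
from h import *
go([.541,.102,.2],98.4)"
```

```text
t 0.1 [ 0.2176 -0.5856  0.2308] [-3.1406  0.0001  0.3558] shift [ 0.5427 -0.5319  0.0313] turn [-0.0001 -0.0001 -0.2167]
```

Request:
move_arm --moves '[[[1,0.543,-0.532,0.031,0,0,-0.2167],[1,0.543,-0.532,0.031,0,0,-0.2167],[1,0.543,-0.532,0.031,0,0,-0.2167],[1,0.543,-0.532,0.031,0,0,-0.2167],[1,0.543,-0.532,0.031,0,0,-0.2167]]]' --force 30

```text
clock: 0.6
position: [0.3244, -0.3579, 0.221]
tool_rot: [-3.142, 0.0, 1.112]
force: [2.5, -0.4, -0.2]
grip_width: 0.0852
finger_force: 0.0
```

```bash
python3 -c "
from h import *
go([.541,.102,.2],98.4);print(bot.observe()['qpos'])"
```

```text
t 0.6 [ 0.3244 -0.3579  0.221 ] [-3.1415  0.0002  1.1119] shift [ 0.5083 -0.0095  0.0209] turn [-0.      0.     -0.0964]
[ 0.9415  0.3211 -0.285   1.9642  0.1165  0.8718  0.1362]
```

Request:
move_arm --moves '[[[1,0.508,-0.0095,0.021,0,0,-0.0964],[1,0.508,-0.0095,0.021,0,0,-0.0964],[1,0.508,-0.0095,0.021,0,0,-0.0964],[1,0.508,-0.0095,0.021,0,0,-0.0964],[1,0.508,-0.0095,0.021,0,0,-0.0964]]]'

```text
clock: 1.1
position: [0.4322, -0.1328, 0.2108]
tool_rot: [3.142, 0.0, 1.717]
force: [2.4, -0.5, -0.2]
grip_width: 0.0854
finger_force: 0.0
```

```bash
python3 -c "
from h import *
go([.541,.102,.2],98.4);print(bot.observe()['qpos'])"
```

```text
t 1.1 [ 0.4322 -0.1328  0.2108] [3.1415 0.0001 1.717 ] shift [0.2164 0.1418 0.0107] turn [ 0.      0.     -0.0001]
[ 0.5964  0.3112 -0.5212  2.0384  0.2059  0.8417  0.1041]
```

Request:
move_arm --moves '[[[1,0.2165,0.142,0.011,0,0,0],[1,0.2165,0.142,0.011,0,0,0],[1,0.2165,0.142,0.011,0,0,0],[1,0.2165,0.142,0.011,0,0,0],[1,0.2165,0.142,0.011,0,0,0]]]'

```text
clock: 1.6
position: [0.5387, 0.0933, 0.1999]
tool_rot: [-3.141, 0.0, 1.711]
force: [1.7, -1.1, 0.1]
grip_width: 0.0854
finger_force: 0.0
```

Request:
move_arm --moves '[[[1,0,0,0,0,0,0],[1,0,0,0,0,0,0]]]'

```text
clock: 1.8
position: [0.538, 0.0926, 0.1996]
tool_rot: [-3.141, -0.0, 1.714]
force: [-0.8, -1.0, -0.8]
grip_width: 0.0857
finger_force: 0.0
```

```bash
python3 -c "
from h import *
go([.541,.102,.13],98.4)
for n,s in(('top',(slice(150,250),slice(250,390))),('side',(slice(130,250),slice(250,400)))):
    f=bot.grab_frame(n)[:,:,::-1][s];cv2.imwrite('pics/%s1.png'%n,f)
a=[cv2.resize(cv2.imread('pics/%s1.png'%n),(400,400 if n=='x' else 300),interpolation=cv2.INTER_CUBIC) for n in('top','side')]
cv2.imwrite('pics/m1.png',np.hstack(a))"
```

```text
t 1.8 [0.538  0.0926 0.1996] [-3.1406 -0.0003  1.7138] shift [0.0088 0.0044 0.0696] turn [-0.0002 -0.0001 -0.0006]
```

View pics/m1.png

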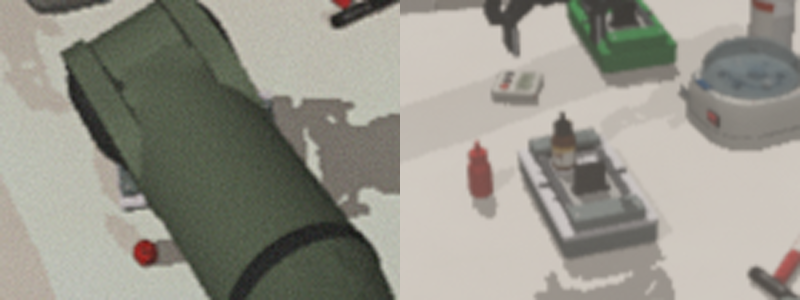

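The side view shows the bottle upright in the track, and the gripper above it. The arm hides the box in the top view. I'll descend to just above the bottle and check from the side.

Request:
move_arm --moves '[[[1,0.009,0.004,0.07,0,0,-0.0005],[1,0.009,0.004,0.07,0,0,-0.0005],[1,0.009,0.004,0.07,0,0,-0.0005],[1,0.009,0.004,0.07,0,0,-0.0005]]]'

```text
clock: 2.3
position: [0.5411, 0.1, 0.1309]
tool_rot: [3.142, 0.0, 1.713]
force: [0.4, -0.3, 0.6]
grip_width: 0.0852
finger_force: 0.0
```

```bash
python3 -c "
from h import *
go([.541,.102,.062],98.4)
f=bot.grab_frame('side')[:,:,::-1][110:250,250:400];cv2.imwrite('pics/m2.png',cv2.resize(f,(600,560),interpolation=cv2.INTER_CUBIC))"
```

```text
t 2.3 [0.5411 0.1    0.1309] [3.1415 0.0002 1.7134] shift [0.002  0.0002 0.0689] turn [ 0.      0.     -0.0006]
```

View pics/m2.png

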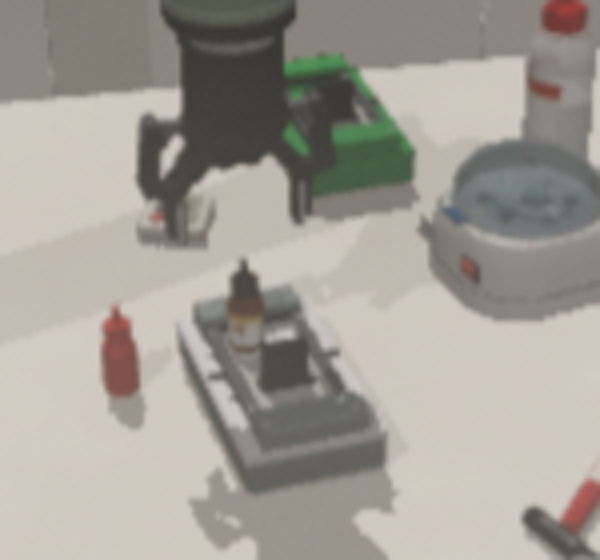

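The bottle is at crop px (245,310) and the open fingers' tips are at (178,240) and (302,220), so they straddle it. I'll descend and grip.

Request:
move_arm --moves '[[[1,0.001,0,0.035,0,0,0],[1,0.001,0,0.068,0,0,0],[1,0.001,0,0.068,0,0,0],[1,0.001,0,0.068,0,0,0]]]'

```text
clock: 2.75
position: [0.5414, 0.1018, 0.0637]
tool_rot: [3.141, 0.0, 1.714]
force: [0.5, -0.4, 0.8]
grip_width: 0.0855
finger_force: 0.0
```

Request:
move_arm --moves '[[[0.2,0,0,0,0,0,0],[0.2,0,0,0,0,0,0],[0.1,0,0,0,0,0,0],[0.1,0,0,0,0,0,0],[0.1,0,0,0,0,0,0]]]' --force 25

```text
clock: 3.25
position: [0.5412, 0.102, 0.0628]
tool_rot: [3.141, 0.0, 1.715]
force: [-0.4, -1.4, 8.3]
grip_width: 0.0282
finger_force: 27.6
```

Request:
move_arm --moves '[[[0.1,0,0,-0.02,0,0,0],[0.1,0,0,-0.05,0,0,0],[0.1,0,0,-0.075,0,0,0],[0.1,0,0,-0.075,0,0,0],[0.1,0,0,-0.075,0,0,0]]]'

```text
clock: 3.75
position: [0.5409, 0.1018, 0.1374]
tool_rot: [3.141, 0.0, 1.714]
force: [-0.3, 0.1, -0.1]
grip_width: 0.0282
finger_force: 26.9
```

```bash
python3 -c "
from h import *
o=bot.observe();print(o['grip_width'],o['finger_force'],o['force'])
go([.520,.240,.138],98.4)
f=bot.grab_frame('side')[:,:,::-1][110:250,250:400];cv2.imwrite('pics/m3.png',cv2.resize(f,(600,560),interpolation=cv2.INTER_CUBIC))"
```

```text
0.0281508334030749 26.917807459831238 [-0.32283537  0.13776733 -0.05705603]
t 3.75 [0.5409 0.1018 0.1374] [3.141  0.0002 1.7143] shift [ 0.1398 -0.0009 -0.0007] turn [ 0.0001  0.     -0.0005]
```

View pics/m3.png

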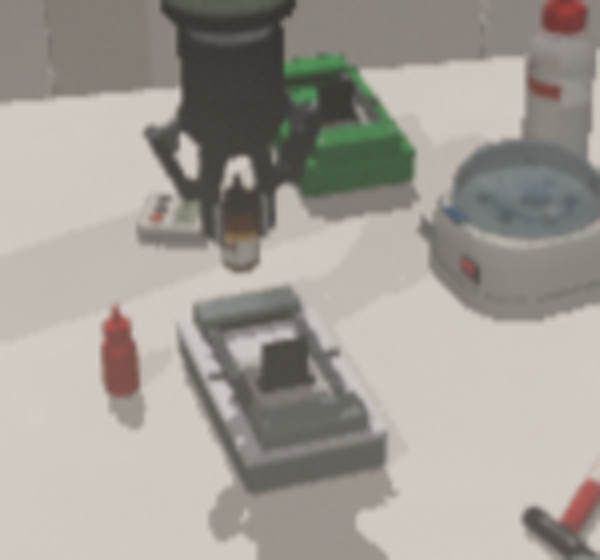

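The bottle is held upright at crop px (240,235), the track is empty and the shutter is still shut.

Request:
move_arm --moves '[[[0.1,0.04,0,0,0,0,0],[0.1,0.08,0,0,0,0,0],[0.1,0.12,0,0,0,0,0],[0.1,0.14,0,0,0,0,0],[0.1,0.14,0,0,0,0,0]]]'

```text
clock: 4.3
position: [0.5191, 0.2439, 0.1361]
tool_rot: [-3.14, -0.001, 1.719]
force: [0.2, -0.2, -1.3]
grip_width: 0.028
finger_force: 26.9
```

Request:
move_arm --moves '[[[0.1,0,0,0.04,0,0,0],[0.1,0,0,0.08,0,0,0],[0.1,0,0,0.107,0,0,0],[0.1,0,0,0.107,0,0,0],[0.1,0,0,0.107,0,0,0]]]'

```text
clock: 4.8
position: [0.5205, 0.2401, 0.0302]
tool_rot: [-3.14, 0.0, 1.714]
force: [0.6, 0.2, -0.1]
grip_width: 0.0283
finger_force: 26.9
```

Request:
move_arm --moves '[[[0.1,0,0,0.003,0,0,0],[0.1,0,0,0.005,0,0,0],[0.1,0,0,0.005,0,0,0]]]'

```text
clock: 5.1
position: [0.5211, 0.2405, 0.0258]
tool_rot: [3.141, -0.0, 1.714]
force: [-0.3, -0.4, -0.9]
grip_width: 0.028
finger_force: 26.9
```

Request:
move_arm --moves '[[[0.1,0,0,0.0015,0,0,0],[0.1,0,0,0.0015,0,0,0],[0.1,0,0,0.003,0,0,0],[0.1,0,0,0.003,0,0,0]]]'

```text
clock: 5.5
position: [0.5211, 0.2406, 0.0226]
tool_rot: [3.141, -0.0, 1.714]
force: [-0.1, -1.6, 7.1]
grip_width: 0.0285
finger_force: 27.1
```

Contact is at the expected height. Next I release and rise.

Request:
move_arm --moves '[[[0.4,0,0,0,0,0,0],[0.6,0,0,0,0,0,0],[0.9,0,0,0,0,0,0],[0.9,0,0,0,0,0,0],[0.9,0,0,0,0,0,0]]]'

```text
clock: 6.0
position: [0.5207, 0.2405, 0.0221]
tool_rot: [-3.142, -0.0, 1.715]
force: [-0.6, -0.5, 0.0]
grip_width: 0.0771
finger_force: 0.0
```

Request:
move_arm --moves '[[[0.9,0,0,-0.02,0,0,0],[0.9,0,0,-0.06,0,0,0],[0.9,0,0,-0.11,0,0,0],[0.9,0,0,-0.14,0,0,0],[0.9,0,0,-0.14,0,0,0]]]'

```text
clock: 6.5
position: [0.5224, 0.2414, 0.1664]
tool_rot: [3.136, -0.002, 1.714]
force: [0.5, -0.2, -0.6]
grip_width: 0.077
finger_force: 0.0
```

```bash
python3 -c "
from h import *
go([.562,.039,.15],8.4);print(bot.observe()['qpos'])
f=bot.grab_frame('side')[:,:,::-1][110:250,250:400];cv2.imwrite('pics/m4.png',cv2.resize(f,(600,560),interpolation=cv2.INTER_CUBIC))"
```

```text
t 6.5 [0.5224 0.2414 0.1664] [ 3.1357 -0.0017  1.7142] shift [-0.206   0.0102  0.0161] turn [ 0.0005 -0.001   0.2495]
[-0.1571  0.5644 -0.5356  1.7809  0.3609  0.8887 -0.7104]
```

View pics/m4.png

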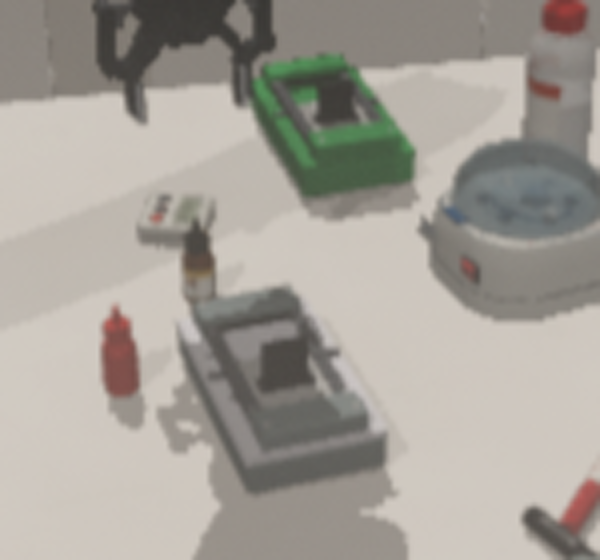

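The bottle stands upright on the worktop at crop px (200,265), beyond the box's end bridge, and the shutter is shut. Next I go over the tab, turned 90°.

Request:
move_arm --moves '[[[0.45,-0.206,0.01,0.016,0.0005,-0.001,0.2495],[0.45,-0.206,0.01,0.016,0.0005,-0.001,0.2495],[0.45,-0.206,0.01,0.016,0.0005,-0.001,0.2495],[0.45,-0.206,0.01,0.016,0.0005,-0.001,0.2495],[0.45,-0.206,0.01,0.016,0.0005,-0.001,0.2495]]]'

```text
clock: 7.05
position: [0.56, 0.0309, 0.1445]
tool_rot: [-3.141, 0.007, 0.951]
force: [0.7, 0.7, 0.1]
grip_width: 0.0385
finger_force: 0.0
```

```bash
python3 -c "
from h import *
go([.562,.039,.15],8.4);print(bot.observe()['qpos'])"
```

```text
t 7.05 [0.56   0.0309 0.1445] [-3.1413  0.0072  0.9512] shift [ 0.0077 -0.0031 -0.0056] turn [0.0004 0.0011 0.128 ]
[ 0.0662  0.5469 -0.3181  1.8347  0.2348  0.8021 -0.9934]
```

Request:
move_arm --moves '[[[0.45,0,0,0,0.0004,0,0.128],[0.45,0,0,0,0.0004,0,0.128],[0.45,0,0,0,0.0004,0,0.128],[0.45,0,0,0,0.0004,0,0.128],[0.45,0,0,0,0.0004,0,0.128]]]'

```text
clock: 7.55
position: [0.5595, 0.0378, 0.145]
tool_rot: [3.141, 0.005, 0.208]
force: [0.4, 0.4, 0.1]
grip_width: 0.0384
finger_force: 0.0
```

Request:
move_arm --moves '[[[0.45,0,0,0,0,0,0.0],[0.45,0,0,0,0,0,0],[0.45,0,0,0,0,0,0]]]'

```text
clock: 7.85
position: [0.5599, 0.038, 0.1458]
tool_rot: [-3.141, 0.004, 0.218]
force: [0.2, 0.6, 0.3]
grip_width: 0.0386
finger_force: 0.0
```

```bash
python3 -c "
from h import *
go([.562,.039,.10],8.4)"
```

```text
t 7.85 [0.5599 0.038  0.1458] [-3.1414  0.0041  0.2184] shift [ 0.0024 -0.0005  0.0458] turn [0.     0.0007 0.0114]
```

Request:
move_arm --moves '[[[0.45,0.002,0,0.046,0,0.0007,0.0114],[0.45,0.002,0,0.046,0,0.0007,0.0114],[0.45,0.002,0,0.046,0,0.0007,0.0114],[0.45,0.002,0,0.046,0,0.0007,0.0114]]]'

```text
clock: 8.25
position: [0.5625, 0.0385, 0.1016]
tool_rot: [-3.141, -0.002, 0.145]
force: [0.4, 0.2, 0.3]
grip_width: 0.0383
finger_force: 0.0
```

```bash
python3 -c "
from h import *
go([.562,.039,.051],8.4)
f=bot.grab_frame('side')[:,:,::-1][110:250,250:400];cv2.imwrite('pics/m5.png',cv2.resize(f,(600,560),interpolation=cv2.INTER_CUBIC))"
```

```text
t 8.25 [0.5625 0.0385 0.1016] [-3.1415 -0.0022  0.1451] shift [-0.0006 -0.0006  0.0506] turn [-0.     -0.0003 -0.0002]
```

View pics/m5.png

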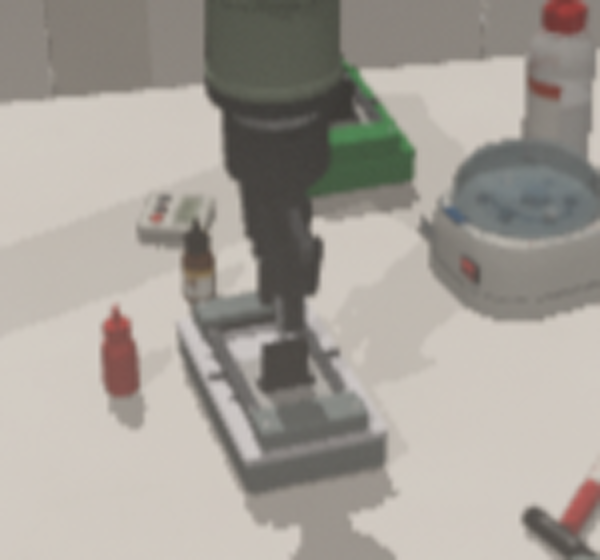

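The gripper is over the tab: near fingertip at crop px (290,330), tab at (285,362). I'll descend gently.

Request:
move_arm --moves '[[[0.45,0,0,0.015,0,0,0],[0.45,0,0,0.025,0,0,0],[0.45,0,0,0.03,0,0,0],[0.45,0,0,0.03,0,0,0]]]'

```text
clock: 8.7
position: [0.5618, 0.0384, 0.07]
tool_rot: [-3.142, -0.0, 0.143]
force: [0.1, 0.2, 0.9]
grip_width: 0.0385
finger_force: 0.0
```

Request:
move_arm --moves '[[[0.45,0,0,0.01,0,0,0],[0.45,0,0,0.018,0,0,0],[0.45,0,0,0.018,0,0,0]]]'

```text
clock: 9.0
position: [0.5614, 0.0384, 0.051]
tool_rot: [-3.142, 0.001, 0.143]
force: [-0.7, 0.4, -0.0]
grip_width: 0.0382
finger_force: 0.0
```

Request:
move_arm --moves '[[[0.2,0,0,0,0,0,0],[0,0,0,0,0,0,0],[0,0,0,0,0,0,0],[0,0,0,0,0,0,0]]]' --force 50

```text
clock: 9.4
position: [0.5621, 0.0382, 0.0524]
tool_rot: [3.141, -0.001, 0.143]
force: [-0.6, -3.3, 1.4]
grip_width: 0.0095
finger_force: 49.1
```

```bash
python3 -c "
from h import *
o=bot.observe();print(o['grip_width'],o['finger_force'],o['force'])
go([.562,.039,.051],8.4)"
```

```text
0.009454488300764034 49.08475935459137 [-0.58316286 -3.26510504  1.4051039 ]
t 9.4 [0.5621 0.0382 0.0524] [ 3.1413 -0.0013  0.1429] shift [-0.     -0.0008  0.0014] turn [ 0.     -0.0002 -0.0006]
```

Request:
move_arm --moves '[[[0,0,-0.005,0,0,0,0],[0,0,-0.01,0,0,0,0],[0,0,-0.015,0,0,0,0],[0,0,-0.015,0,0,0,0],[0,0,-0.015,0,0,0,0]]]'

```text
clock: 9.9
position: [0.5599, 0.0536, 0.0524]
tool_rot: [3.141, -0.001, 0.143]
force: [-0.6, -6.0, 6.6]
grip_width: 0.0092
finger_force: 49.9
```

Request:
move_arm --moves '[[[0,0,-0.005,0,0,0,0],[0,0,-0.01,0,0,0,0],[0,0,-0.015,0,0,0,0],[0,0,-0.015,0,0,0,0],[0,0,-0.015,0,0,0,0]]]'

```text
clock: 10.4
position: [0.5577, 0.0679, 0.0524]
tool_rot: [3.141, -0.001, 0.143]
force: [-0.9, -9.0, 5.8]
grip_width: 0.0093
finger_force: 49.9
```

```bash
python3 -c "
from h import *
for i in range(6):
  f=bot.grab_frame('side')[:,:,::-1]
  o=bot.observe();print(o['position'],o['force'],o['grip_width'],o['finger_force'])
f=f[150:250,270:370];cv2.imwrite('pics/m6.png',cv2.resize(f,(600,600),interpolation=cv2.INTER_CUBIC))"
```

```text
[0.55770593 0.0677876  0.0524027 ] [-0.34566959 -8.38206624  6.82188537] 0.00922277106568899 49.948214292526245
[0.55770798 0.06773403 0.05241096] [-1.3481613  -8.36229419  5.72399551] 0.00965360834146532 49.95069444179535
[0.55772012 0.06768911 0.05239786] [-0.27159746 -8.54384385  6.68775328] 0.009191757026798614 49.95253801345825
[0.55774256 0.0677117  0.05241585] [-1.53259239 -8.18444182  7.31141303] 0.009339563487674002 49.95379149913788
[0.55772491 0.06769113 0.05240615] [-0.83912574 -8.19746396  6.19278405] 0.009608167783811572 49.955066442489624
[0.55771711 0.06770434 0.05240965] [ 0.03335401 -8.33402082  5.34649568] 0.009079163145092098 49.95441555976868
```

View pics/m6.png

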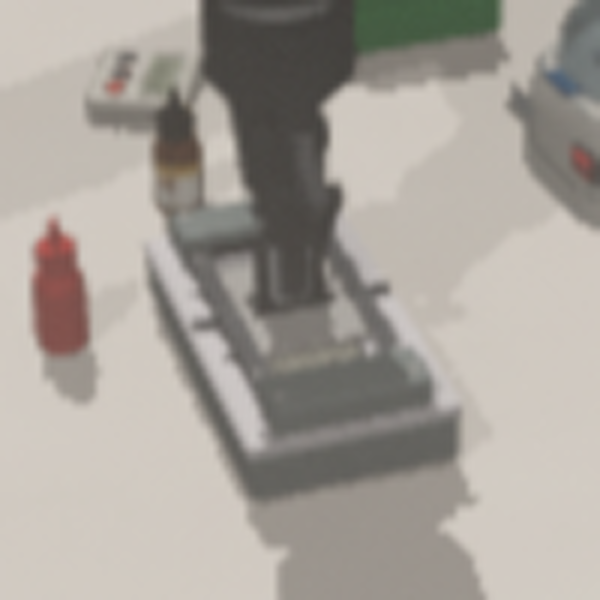

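```bash
python3 -c "
from h import *
S=lambda x,y,z:plane('side',270+x/6-.42,150+y/6-.42,z)
m=(S(382,288,.041)+S(200,324,.041))/2
f=(S(252,308,.045)+S(331,298,.045))/2
yb=np.array([-.146,.989,0])
print(m,f,'near face minus ribs, mm (want -5):',(f-m)@yb*1e3)
o=bot.observe();print(o['position'],o['clock'])"
```

```text
[0.56279084 0.07164383 0.041     ] [0.5622864  0.06848124 0.045     ] near face minus ribs, mm (want -5): -3.0541551688612736
[0.55771711 0.06770434 0.05240965] 10.7
```

The tab's foot is level with the long ribs, all cues within about 2 mm and leaning 1 mm past half. I'll ease back 1 mm while keeping the grip.

Request:
move_arm --moves '[[[0,0,0.001,0,0,0,0],[0,0,0.001,0,0,0,0],[0,0,0.001,0,0,0,0]]]'

```text
clock: 11.0
position: [0.5579, 0.0666, 0.0524]
tool_rot: [3.141, -0.001, 0.143]
force: [-0.4, -9.7, 6.5]
grip_width: 0.0094
finger_force: 49.9
```

```bash
python3 -c "
from h import *
o=bot.observe();print(o['position'],o['force'],o['finger_force'],o['grip_width'])
if o['finger_force']>40 and -10<o['force'][1]<-7: print(bot.job_done())"
```

```text
[0.55787635 0.06660651 0.05239865] [-0.39605641 -9.6521674   6.54092898] 49.94879901409149 0.009405298634952859
the job is handed in; nothing more can be done
None
```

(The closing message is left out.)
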